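# Free the fume-extractor impeller and spin-check it

## Robot

A 6-joint arm with a two-finger parallel gripper is mounted at the origin on the work surface. World frame = base frame: x ahead of the robot, y to its left, z up, the work surface at z = 0. Lengths are in m, angles in rad, forces in N, time in s.
With the tool pointing down it reaches from about 0.275 to 0.875 m from the base axis. Payload 12.5 kg.
Tool frame: the origin (TCP) lies at the very end of the fingers, on their centre line; the grasp point (between the pads) lies 19 mm behind it; x points along the fingers, z is the direction in which the jaws open and shut, and the axes are right-handed (so a half turn about x gives the same grasp; the last joint's range is limited). The gripper opens to 85 mm and grips with 20 to 120 N. Pads are 22 mm wide; open, the fingers measure 114 mm over their backs; the gripper's body (76 mm by 85 mm) begins 54 mm behind the grasp point. The pads swing forward as they close: fully open they stand 13 mm farther back than shut.
Start: joints at [-1.232, 0.351, 1.652, -0, 1.139, -0.085], TCP at [0.226, -0.501, 0.231] pointing down, gripper open.
Joint ranges: [-2.75, 2.75], [-0.79, 2.1], [0.01, 2.65], [-1.57, 4.71], [0.07, 3.14], [-2.87, 2.87]. Speed limits (rad/s): [2.22, 2.22, 2.79, 3.14, 3.14, 3.14].

## Interface

Orientations are given as a rotation vector (axis times angle).
In Python, from plant import read_state, vision, ticket, masks_of gives the robot as it stands.
- The arm moves only by the shell command python3 -m jog 'ROWS'. ROWS is JSON, a list of rows, each a list of 5 numbers: the closure, from -1 (fully open) to 1 (shut), then the shift along the world's x, y, z scaled (see below), then the turn about the world's z scaled (see below). In form: [[gripper, x, y, z, turn], ...]. A call has exactly 10 rows; each row is the pose to reach, as a shift and turn from the pose commanded when the call began, turning the shorter way round; what a row does not reach only later rows make up. The controller multiplies each number of a shift by 50 cm and each number of a turn by 180 degrees. A row lasts 1/10 s, in which the tool goes at most 50 mm and 8.59 degrees, less where a joint would pass 70% of its speed; a pose out of reach is approached as far as the arm can. A call with a number of a shift or a turn outside -1 to 1 is refused whole. A call with a gripper value outside its range is refused whole. The fingers move at their own pace and stop on an object; the grip force is fixed at half the most. Time passes only in rows, so rows that repeat a pose let the fingers close, or fill a call up. It gives the time, the measured TCP pose, the force and the opening at its end, in the units of the state.
- read_state(): the state, without advancing time (a new reading comes with each control period).
- vision.get_image(name): name is "scene" or "top"; returns a dict with "pixels" (384x512x3 uint8, red, green, blue), "vfov" (degrees; the focal length in pixels is half the picture's height over the tangent of half this angle, whatever the lens; pixels are square), "cx", "cy" (the principal point, pixels), "eye" and "orientation" of the camera in the world. Camera axes: x right, y up, looking along -z (the intrinsics and any distortion apply to the point x, -y, -z); pixel columns grow to the right and rows downward; lengths in m; the calibration is good to about 2 mm. A picture is of the moment at which its call begins. There is no depth.
- ticket.hand_in(): hands the job in, once; it reports no verdict.
Trained networks look in a picture, given as the dict that the camera call returned (one of the last four; its "shot" number tells which), for a name from the list of things; names that differ only in an ending like _2 or _b are one class to them, and where a whole thing is asked for, a point or a joint stands for the part that bears it (a point fixed in the world has none). Each returns a list of dicts, best first, with "confidence" (0 to 1); they miss things now and then, are a little off and sometimes report something else, mostly with a low value. They report only what shows in the picture. A call takes as long as a camera call. They do not tell look-alikes from the thing itself.
- masks_of(picture, query): "region" (384x512 bool, what is visible of it) and "xy" ([column, row] in pixels, amid what is visible of it).
The state is a dict: "time_s": time; "qpos": joint angles; "qvel": joint speeds; "joint_torque": joint torques, N m; "position": TCP position; "eef_rot": TCP orientation; "wrist_force": force on the tool from outside, world axes, zero at the start; "moment": the same for the moment, N m; "gripper_width": opening from 0.0 (shut) to 1.0 (fully open).
Only numpy, scipy, OpenCV 4.12 (cv2) and the standard library are available. Lean on these libraries where they do the work, as an engineer would, in place of code of your own. Each camera call takes 0.05 s, during which the arm holds its last target.

## Task

Press the green spot on the fume extractor's hatch until its catch lets go and it swings open, then lift the red transit block out from the impeller and put it in the blue tray. Then flick the impeller by one of its paddles so that it coasts round by itself, briskly and untouched, and goes through more than one full turn in all, to check that it turns freely. Leave the hatch open and do not disturb the tool rack, the reel or the screwdriver.

Things in the scene. Friction and masses are not known exactly. Their poses are not given: they have to be found in the camera images.
- blower: Black bench fume extractor, fixed, a box 264 x 264 x 100 mm, open at the top under its hatch. Origin: centre of its underside; x towards its round outlet, y towards the hatch's hinge, z up. Walls 8 mm thick, inner floor 20 mm above the origin
- pocket (a point): Centre of the floor of the fixed grey pocket in which the red block stands at the start: 104 mm to the extractor's -x side, 40 mm above its underside. Pocket 40 mm (x) by 24 mm (y) inside; cheeks 6 mm thick on its +y and -y sides, 16 mm tall above this point
- hatch_press (a point): Centre of the green spot (34 mm across) on top of the hatch near its free edge; 105 mm to the extractor's -y side, 108 mm up when shut. Pressed straight down 6 to 8 mm here (3 to 5 N; hard stop at 8 mm) the catch lets go; once the finger moves away the hatch springs up by itself within about 3 s and does not latch again
- hatch (a joint): Angle of the hatch (grey panel 264 x 264 x 8 mm, hinged along the extractor's +y top edge): 0 shut and latched, -0.034 pressed right in, 1.9 fully open, leaning outward beyond the +y side, about 350 mm high
- impeller: Aluminium impeller, four upright radial paddles along its own +x (orange), +y, -x, -y axes. Origin on its vertical axis, level with the extractor's underside. Base disc 150 mm across, its top 36 mm above the origin; hub 38 mm across; paddles 5 mm thick, out to 78 mm from the axis, 36 to 66 mm above the origin
- rotor (a joint): Angle turned by the impeller, rad, counter-clockwise from above positive, counting on past full turns, within 0.25 of 0 at the start; either way will do. Light (0.4 kg), good bearings: a paddle pushed by a fingertip at 0.2 m/s or more, 55 mm from the axis, coasts on for over a turn. Until the red block is out it turns only a little
- block_center (a point): Loose red transit block, 50 mm tall, 60 g; point half-way up on its grip's vertical line. Grip: upright bar 22 mm (x) by 18 mm (y), from 5 mm below to 25 mm above this point. Foot below it: 55 mm (x, -21 to +34 mm) by 20 mm (y) by 20 mm tall, reaching between two paddles. Axes as the extractor's at the start. Grasp across y from above
- tray: Blue open parts tray, loose, 120 mm (x) by 140 mm (y) outside, 30 mm tall, walls and floor 4 mm thick. Origin: centre of its underside
- rack: Black tool rack, loose bystander, 90 x 130 mm, 50 mm tall with upright tools to 110 mm. Origin: centre of its underside. Leave alone
- reel: Grey reel, loose bystander, 60 mm across and 50 mm tall, upright. Origin: centre of its underside. Leave alone
- driver: Screwdriver, loose bystander, about 170 mm long, lying along its x. Leave alone
Things that resemble listed ones, but are neither listed nor needed, are in the scene too. Several things look just like the tray: the one meant starts farthest to the robot's left.

How it is judged:
On the way, in this order (a step that is already met when the one before it is completed fails the run):
1. the hatch has been released and has swung open (value of joint hatch above 1.5 rad), for 0.2 s.
2. the red block is in the blue tray, let go (x of block_center in the frame of tray between -0.055 and 0.055 m and y of block_center in the frame of tray between -0.065 and 0.065 m and z of block_center in the frame of tray between 0 and 0.045 m and contact force between the fingers and block below 0.05 N), for 0.3 s.
3. the impeller coasts by itself, touched by nothing, faster than 1.5 rad/s for 0.4 s (contact force between anything else and impeller below 0.05 N and (velocity of joint rotor above 1.5 rad/s or velocity of joint rotor below -1.5 rad/s)), for 0.4 s.
At the end, for the whole second after the job is handed in: The hatch is open (beyond 1.5 rad), the red block lies in the blue tray (its centre within the tray's walls and less than 45 mm above its underside), the impeller has turned through more than a full turn (joint beyond 6.5 rad either way from zero) and nothing touches it; it may still be turning (x of block_center in the frame of tray between -0.055 and 0.055 m and y of block_center in the frame of tray between -0.065 and 0.065 m and z of block_center in the frame of tray between 0 and 0.045 m and value of joint hatch above 1.5 rad and contact force between anything else and impeller below 0.05 N and (value of joint rotor above 6.5 rad or value of joint rotor below -6.5 rad)).
It fails at once if the tool rack is shoved or knocked (moved over 30 mm) (distance of rack from where it was at the start of the episode above 0.03 m).
It fails at once if the reel is shoved or knocked (moved over 30 mm) (distance of reel from where it was at the start of the episode above 0.03 m).
It fails at once if the screwdriver is shoved or knocked (moved over 30 mm) (distance of driver from where it was at the start of the episode above 0.03 m).
It also fails if it takes over 58 s, if anything falls off the work surface, if the arm or the gripper's body presses on something with over 40 N, if the wrist force passes 120 N, or if a joint passes its speed limit or range.

## Working session

There is one attempt and no reset: what is moved stays moved. The work goes in short steps, Python scripts to look and compute and a shell command to move; the robot and the scene stay as the last step left them, time stands still between calls to the robot, and variables do not carry over. Pictures are saved under pics/ and viewed, and the job is handed in when it is done.

```bash
mkdir -p pics; ls
cat > h.py <<'E'
import numpy as np, cv2
from plant import read_state, vision, ticket, masks_of
def save(im,n): cv2.imwrite('pics/'+n, im['pixels'][:,:,::-1])
E
python3 - <<'E'
from h import *
for n in ('scene','top'):
    im=vision.get_image(n); save(im,n+'0.png'); print({k:v for k,v in im.items() if k!='pixels'})
    for q in ('blower','hatch_press','tray','rack','reel','driver','impeller','block_center','hatch'):
        for m in masks_of(im,q)[:5]: print(n,q,np.round(m['xy'],1),round(m['confidence'],2),m['region'].sum())
print(read_state())
E
```

```text
pics
{'vfov': 43.01835896296464, 'cx': 257.3213546895959, 'cy': 197.30517220930446, 'eye': array([ 1.33957853, -0.68763493,  1.2755134 ]), 'orientation': array([0.65103534, 0.33189613, 0.94250577]), 'shot': 1}
scene blower [306.2 193.3] 0.91 7399
scene blower [348.2 151.7] 0.64 289
scene blower [184.2 226.1] 0.2 1624
scene hatch_press [301.1 184.4] 0.92 5056
scene tray [184.8 228.3] 0.94 1546
scene tray [108.7 293.1] 0.65 2202
scene rack [228.  264.3] 0.65 1482
scene reel [346.5 149.6] 0.6 268
scene driver [378.9 167.3] 0.52 179
scene hatch [303.3 183.2] 0.84 5271
{'vfov': 47.33386872388698, 'cx': 262.42566625189534, 'cy': 192.34443622772426, 'eye': array([ 0.42225031, -0.13556527,  1.42298699]), 'orientation': array([ 0.07887104, -0.07413821, -1.57853085]), 'shot': 2}
top blower [203.4 190.6] 0.93 8205
top blower [110.4 184.5] 0.6 227
top hatch_press [206.5 191. ] 0.71 7557
top tray [421.9 197.8] 0.92 1711
top tray [323.7 231.1] 0.72 1700
top rack [314.9 170.8] 0.77 1217
top reel [118.5 225.2] 0.77 370
top driver [109.6 185.3] 0.75 214
top driver [204.7 190. ] 0.49 7716
top driver [116.6 223.2] 0.38 369
top hatch [206.3 190.6] 0.65 7629
{'time_s': 1.0, 'qpos': array([-1.23159172e+00,  3.50693062e-01,  1.65179133e+00,  1.55109915e-05,
        1.13906851e+00, -8.45998377e-02]), 'qvel': array([-8.50158462e-04, -1.15683230e-03, -1.84866397e-03,  4.52224530e-04,
        6.43503346e-04,  1.98397472e-05]), 'joint_torque': array([-7.46220267e-04, -5.06028950e+01, -2.91650552e+01, -5.85571911e-05,
        5.75328322e-04, -4.11638109e-05]), 'position': array([ 0.22620364, -0.5013289 ,  0.23129666]), 'eef_rot': array([ 0.89160151,  1.38035043, -0.89162316]), 'wrist_force': array([-0.00557465,  0.10472906, -1.02537521]), 'moment': array([-0.0141521 ,  0.01593873, -0.00492968]), 'gripper_width': 0.9986115224511037}
```

View pics/scene0.png

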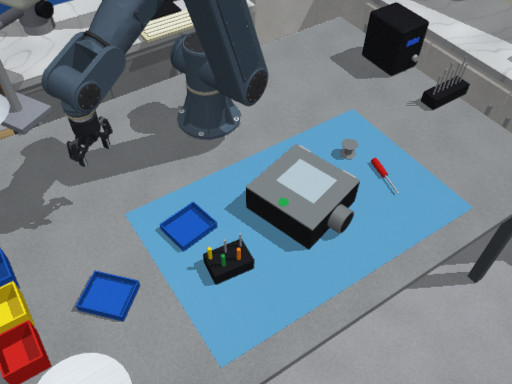

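View pics/top0.png

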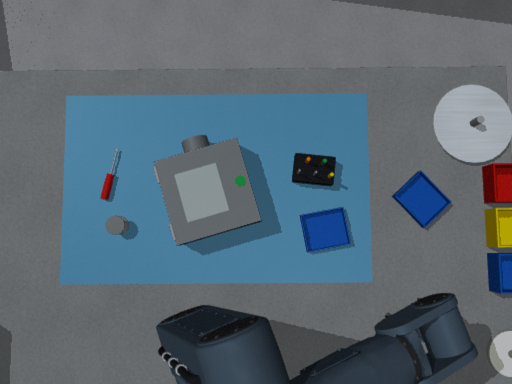

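Top view: the extractor is at about (207,191), its green spot at (241,181), the outlet at (196,143). The target tray is the left one, at (325,230); the rack is at (315,170), the reel at (117,226) and the driver at (110,180). Next I'll measure positions.

```bash
cat >> h.py <<'E'
from scipy.spatial.transform import Rotation as R
def K(im):
    H=im['pixels'].shape[0]; f=H/2/np.tan(np.radians(im['vfov'])/2); return f,im['cx'],im['cy']
def ray(im,px):
    f,cx,cy=K(im); px=np.atleast_2d(px).astype(float)
    d=np.c_[(px[:,0]-cx)/f,-(px[:,1]-cy)/f,-np.ones(len(px))]
    return R.from_rotvec(im['orientation']).apply(d)
def unproj(im,px,z):
    d=ray(im,px); e=im['eye']; return e+d*((z-e[2])/d[:,2])[:,None]
def proj(im,P):
    f,cx,cy=K(im); c=R.from_rotvec(im['orientation']).inv().apply(np.atleast_2d(P)-im['eye'])
    return np.c_[cx+f*c[:,0]/-c[:,2], cy-f*c[:,1]/-c[:,2]]
def quad(mask):
    c=max(cv2.findContours(mask.astype(np.uint8),cv2.RETR_EXTERNAL,cv2.CHAIN_APPROX_NONE)[0],key=cv2.contourArea)
    return cv2.minAreaRect(cv2.convexHull(c)), c[:,0,:]
def colmask(im,f):
    hsv=cv2.cvtColor(im['pixels'],cv2.COLOR_RGB2HSV).astype(int); return f(hsv[...,0],hsv[...,1],hsv[...,2])
def cents(m,amin=8):
    n,l,s,c=cv2.connectedComponentsWithStats(m.astype(np.uint8)); return [(c[i].round(1).tolist(),int(s[i,4])) for i in range(1,n) if s[i,4]>=amin]
E
python3 - <<'E'
from h import *
for n in ('top','scene'):
    im=vision.get_image(n)
    g=colmask(im,lambda h,s,v:(abs(h-62)<14)&(s>130)&(v>80))
    for c,a in cents(g): print(n,'green',c,a,unproj(im,c,.108).round(4))
    m=masks_of(im,'hatch')[0]['region']
    # hatch outline -> world plane z=.108
    _,c=quad(m); P=unproj(im,c,.108)[:,:2]
    r=cv2.minAreaRect(P.astype(np.float32)*1000); print('hatch',r)
    tr=masks_of(im,'tray')
    for t in tr:
        _,c=quad(t['region']); P=unproj(im,c,.03)[:,:2]; print('tray',t['xy'],cv2.minAreaRect(P.astype(np.float32)*1000))
    for q in('rack','reel','driver'):
        t=masks_of(im,q)[0]; print(q,unproj(im,t['xy'],.02).round(3))
E
```

```text
top green [324.5, 160.0] 12 [[ 0.6475 -0.3215  0.108 ]]
top green [240.1, 180.4] 90 [[ 0.5875 -0.065   0.108 ]]Traceback (most recent call last):
  File "<stdin>", line 6, in <module>
IndexError: list index out of range
```

Run:
```python
from h import *
for n in ('top','scene'):
    im=vision.get_image(n)
    g=colmask(im,lambda h,s,v:(abs(h-62)<14)&(s>130)&(v>80))
    for c,a in cents(g): print(n,'green',c,a,unproj(im,c,.108).round(4))
    for q in('hatch','blower','hatch_press'):
      for t in masks_of(im,q)[:1]:
        _,c=quad(t['region']); P=unproj(im,c,.108)[:,:2]
        print(q,cv2.minAreaRect(P.astype(np.float32)*1000))
        ap=cv2.approxPolyDP(cv2.convexHull(c),4,True)[:,0]; print(ap.tolist(),unproj(im,ap,.108)[:,:2].round(4).tolist())
    for t in masks_of(im,'tray'):
        _,c=quad(t['region']); P=unproj(im,c,.03)[:,:2]; print('tray',t['xy'],cv2.minAreaRect(P.astype(np.float32)*1000))
    for q in('rack','reel','driver'):
        for t in masks_of(im,q)[:1]: print(q,unproj(im,t['xy'],.02).round(3))
```

```text
top green [324.5, 160.0] 12 [[ 0.6475 -0.3215  0.108 ]]
top green [240.0, 180.4] 89 [[ 0.5875 -0.0647  0.108 ]]
hatch ((558.14990234375, 38.482635498046875), (270.1343994140625, 271.41290283203125), 16.217905044555664)
[[236, 138], [260, 220], [177, 244], [153, 162]] [[0.7181, -0.053], [0.4674, -0.1242], [0.3981, 0.1241], [0.6464, 0.1995]]
blower ((574.1239624023438, 42.91033935546875), (306.5684814453125, 270.0040588378906), 15.573176383972168)
[[236, 139], [260, 220], [178, 244], [171, 234], [155, 163], [192, 137]] [[0.715, -0.053], [0.4674, -0.1242], [0.3981, 0.1211], [0.428, 0.1423], [0.6432, 0.1934], [0.7225, 0.0815]]
hatch_press ((556.6453857421875, 38.0958251953125), (264.7043151855469, 270.1484069824219), 15.987034797668457)
[[236, 138], [260, 219], [177, 243], [154, 163]] [[0.7181, -0.053], [0.4704, -0.1242], [0.4011, 0.1241], [0.6432, 0.1965]]
tray [422.0, 197.7] ((533.2831420898438, -639.367431640625), (144.18743896484375, 128.40829467773438), 43.50696563720703)
tray [322.2, 229.1] ((439.1046447753906, -326.98779296875), (120.48925018310547, 141.47300720214844), 9.79274749
[... 597 characters left out ...]
[246, 206], [247, 187]] [[0.4003, 0.1145], [0.6508, 0.1909], [0.774, 0.0262], [0.7677, -0.1012], [0.5377, -0.1727], [0.4737, -0.1273]]
hatch_press ((559.1363525390625, 33.56214904785156), (266.5622863769531, 272.0277099609375), 16.164825439453125)
[[295, 145], [358, 180], [312, 230], [247, 188]] [[0.4022, 0.1174], [0.6457, 0.1911], [0.7227, -0.0586], [0.4773, -0.1296]]
tray [105.1, 295.4] ((542.464111328125, -643.826904296875), (153.28916931152344, 130.19973754882812), 42.7874755859375)
tray [187.4, 228.6] ((450.9603576660156, -333.7976379394531), (135.25991821289062, 147.55593872070312), 9.324551582336426)
rack [[ 0.623 -0.291  0.02 ]]
reel [[0.457 0.319 0.02 ]]
driver [[0.593 0.355 0.02 ]]
```

Run:
```python
from h import *
s=read_state(); print(R.from_rotvec(s['eef_rot']).as_matrix().round(3))
a=np.radians(16); c=np.array([.558,.0365]); 
z=R.from_rotvec(s['eef_rot']).as_matrix()[:,2]; print('jaw yaw',np.degrees(np.arctan2(z[1],z[0])))
print('pocket',c-.104*np.array([np.cos(a),np.sin(a)]), 'to spot units',(np.array([.587,-.065])-s['position'][:2])/.5)
```

```text
[[-0.     0.912  0.411]
 [ 0.     0.411 -0.912]
 [-1.     0.    -0.   ]]
jaw yaw -65.7203704894011
pocket [0.45802878 0.00783371] to spot units [0.72165289 0.87262943]
```

```bash
python3 -m jog '[[1,0.03,0.04,0,-0.01],[1,0.09,0.11,0,-0.02],[1,0.15,0.185,0,-0.03],[1,0.215,0.26,0,-0.04],[1,0.28,0.335,0,-0.046],[1,0.34,0.41,0,-0.046],[1,0.4,0.485,0,-0.046],[1,0.46,0.56,0,-0.046],[1,0.52,0.635,0,-0.046],[1,0.577,0.698,0,-0.046]]'
python3 -m jog '[[1,0.05,0.06,-0.02,0],[1,0.1,0.12,-0.06,0],[1,0.13,0.16,-0.11,0],[1,0.144,0.174,-0.16,0],[1,0.144,0.174,-0.19,0],[1,0.144,0.174,-0.21,0],[1,0.144,0.174,-0.22,0],[1,0.144,0.174,-0.22,0],[1,0.144,0.174,-0.22,0],[1,0.144,0.174,-0.22,0]]'
python3 - <<'E'
from h import *
im=vision.get_image('scene'); save(im,'s1.png')
im=vision.get_image('top'); save(im,'t1.png')
E
```

```text
time_s: 2.9
position: [0.5158, -0.1502, 0.2315]
eef_rot: [1.001, 1.328, -1.0]
wrist_force: [0.9, -0.3, 0.3]
gripper_width: -0.002
time_s: 3.9
position: [0.587, -0.0657, 0.1222]
eef_rot: [1.002, 1.327, -1.001]
wrist_force: [0.3, 0.1, 1.0]
gripper_width: -0.001
```

View pics/s1.png

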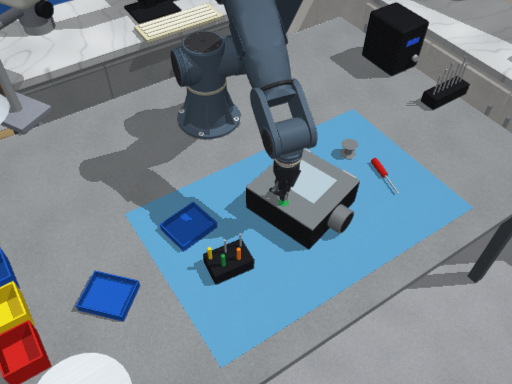

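The shut fingertips hang right over the green spot at (284,203). I'll press now.

```bash
python3 -m jog '[[1,0,0,-0.016,0],[1,0,0,-0.024,0],[1,0,0,-0.029,0],[1,0,0,-0.033,0],[1,0,0,-0.037,0],[1,0,0,-0.040,0],[1,0,0,-0.042,0],[1,0,0,-0.042,0],[1,0,0,-0.042,0],[1,0,0,-0.042,0]]'
```

```text
time_s: 5.0
position: [0.5868, -0.0653, 0.1003]
eef_rot: [1.001, 1.328, -1.001]
wrist_force: [-0.8, 0.0, 0.7]
gripper_width: 0.001
```

Run:
```python
from h import *
for i in range(3): 
  im=vision.get_image('scene'); print(read_state()['wrist_force'].round(2),read_state()['position'].round(4))
save(im,'s2.png')
cv2.imwrite('pics/s2z.png',cv2.resize(im['pixels'][120:260,200:400,::-1],None,fx=4,fy=4,interpolation=cv2.INTER_CUBIC))
```

```text
[0.34 0.03 1.04] [ 0.5869 -0.0653  0.1003]
[-0.8   0.27  0.54] [ 0.5869 -0.0653  0.1003]
[ 0.03 -0.43  1.45] [ 0.5868 -0.0653  0.1003]
```

View pics/s2z.png

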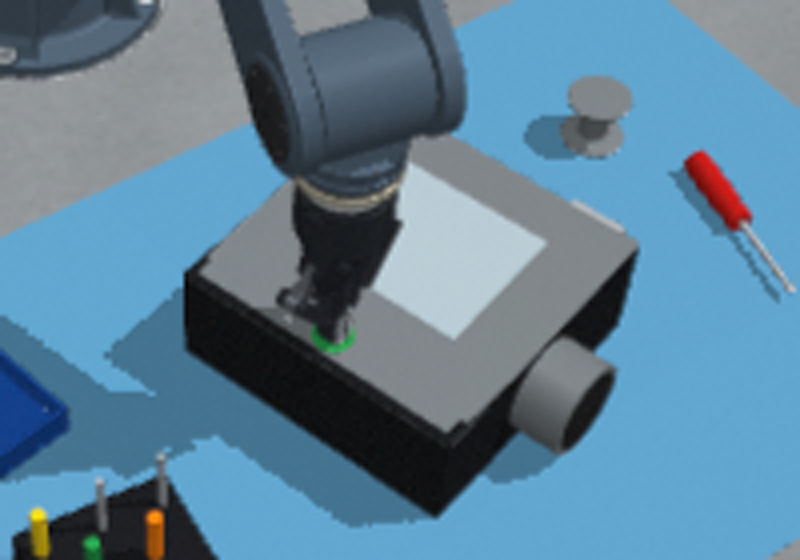

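The hatch's free edge is visibly sunk below the rim, so the catch has probably released. I'll back off up and to the right.

```bash
python3 -m jog '[[1,0,0,0.06,0],[1,0,-0.06,0.12,0],[1,-0.03,-0.15,0.18,0],[1,-0.07,-0.25,0.22,0],[1,-0.12,-0.34,0.26,0],[1,-0.17,-0.42,0.28,0],[1,-0.22,-0.5,0.28,0],[1,-0.25,-0.56,0.28,0],[1,-0.25,-0.56,0.28,0],[1,-0.25,-0.56,0.28,0]]'
python3 -m jog '[[-1,0,0,0,0],[-1,0,0,0,0],[-1,0,0,0,0],[-1,0,0,0,0],[-1,0,0,0,0],[-1,0,0,0,0],[-1,0,0,0,0],[-1,0,0,0,0],[-1,0,0,0,0],[-1,0,0,0,0]]'
python3 - <<'E'
from h import *
im=vision.get_image('scene'); save(im,'s3.png')
im=vision.get_image('top'); save(im,'t3.png')
E
```

```text
time_s: 6.15
position: [0.4613, -0.3459, 0.2402]
eef_rot: [1.003, 1.328, -1.002]
wrist_force: [0.3, 1.2, -0.1]
gripper_width: 0.003
time_s: 7.15
position: [0.4617, -0.3454, 0.2403]
eef_rot: [1.001, 1.328, -1.001]
wrist_force: [-0.3, 0.5, 0.2]
gripper_width: 0.996
```

View pics/s3.png

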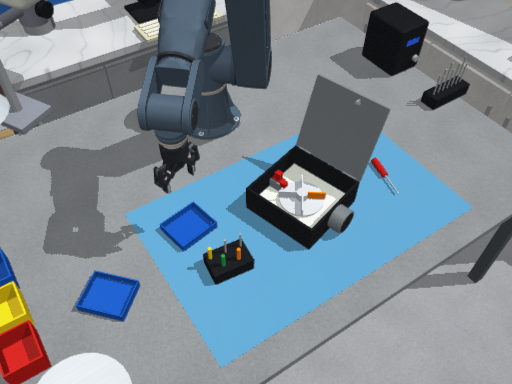

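View pics/t3.png

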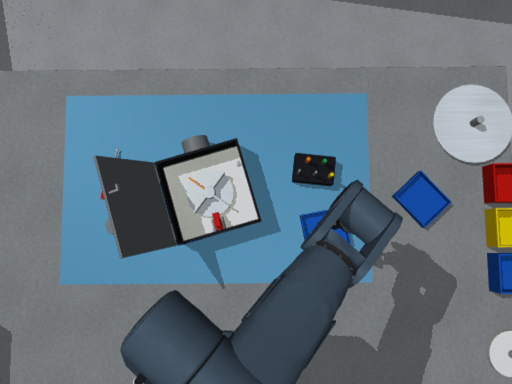

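Run:
```python
from h import *
for n,(a,b,c,d) in dict(top=(130,260,150,270),scene=(140,250,230,370)).items():
    im=vision.get_image(n)
    cv2.imwrite(f'pics/{n}z4.png',cv2.resize(im['pixels'][a:b,c:d,::-1],None,fx=5 if n=='scene' else 4.5,fy=5 if n=='scene' else 4.5,interpolation=cv2.INTER_CUBIC))
    r=colmask(im,lambda h,s,v:((h<6)|(h>172))&(s>150)&(v>60)); 
    for cc,ar in cents(r,15): print(n,'red',cc,ar,unproj(im,cc,.09).round(4))
    o=colmask(im,lambda h,s,v:(h>7)&(h<18)&(s>150)&(v>100)); 
    for cc,ar in cents(o,8): print(n,'or',cc,ar,unproj(im,cc,.066).round(4))
    for q,z in(('block_center',.09),('impeller',.066)):
      for t in masks_of(im,q)[:1]: print(q,t['xy'],t['confidence'],unproj(im,t['xy'],z).round(4))
    al=np.radians(16);Rz=np.array([[np.cos(al),-np.sin(al)],[np.sin(al),np.cos(al)]]);c0=np.array([.558,.0365])
    print('pred block top',proj(im,[*(c0+Rz@[-.104,0]),.09]),'hub',proj(im,[*c0,.066]))
```

```text
top red [497.4, 182.7] 1119 [[ 0.5753 -0.851   0.09  ]]
top red [217.0, 221.4] 110 [[0.4649 0.0067 0.09  ]]
top or [307.9, 158.7] 18 [[ 0.6594 -0.2756  0.066 ]]
top or [196.1, 182.8] 17 [[0.5866 0.0746 0.066 ]]
block_center [177.8, 197.6] 0.32 [[0.5386 0.1266 0.09  ]]
impeller [209.1, 192.5] 0.91 [[0.5558 0.034  0.066 ]]
pred block top [[216.62103496 223.68329168]] hub [[208.28656523 191.79318366]]
scene red [378.7, 166.9] 128 [[0.6281 0.3035 0.09  ]]
scene red [279.3, 177.7] 141 [[ 0.4844 -0.007   0.09  ]]
scene red [21.5, 353.6] 2273 [[ 0.6169 -0.8908  0.09  ]]
scene or [316.2, 194.7] 106 [[0.5948 0.0641 0.066 ]]
scene or [238.4, 252.9] 50 [[ 0.647  -0.2708  0.066 ]]
block_center [280.1, 177.9] 0.64 [[ 0.4866 -0.0053  0.09  ]]
impeller [301.0, 195.4] 0.79 [[0.5699 0.0205 0.066 ]]
pred block top [[278.32587915 171.03164595]] hub [[302.68025349 191.08617272]]
```

View pics/topz4.png

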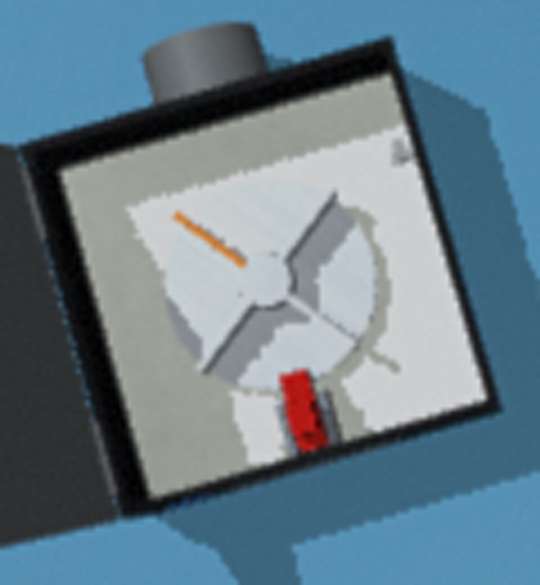

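View pics/scenez4.png

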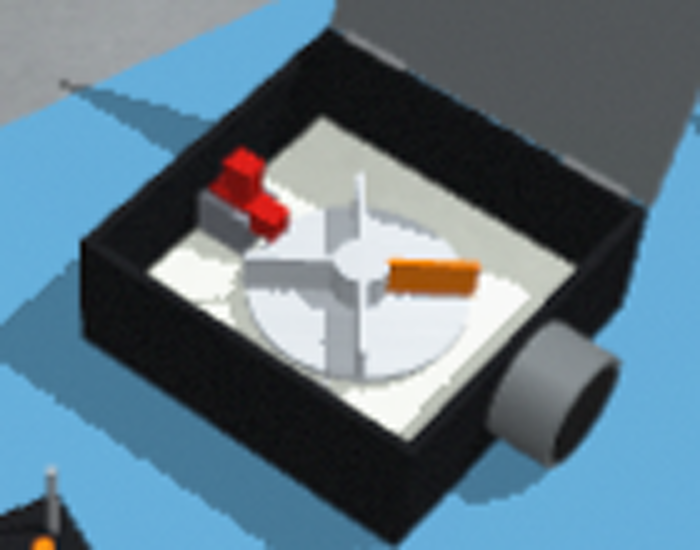

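The hatch is open and the block stands as predicted, with its grip top near (278,173) in the scene view. I'll refine its position with a silhouette fit.

Run:
```python
from h import *
from itertools import product
al=np.radians(16);Rz=np.array([[np.cos(al),-np.sin(al)],[np.sin(al),np.cos(al)]]);c0=np.array([.558,.0365])
ims={n:vision.get_image(n) for n in('top','scene')}
S=8
def box(x0,x1,y,z0,z1): return np.array(list(product((x0,x1),(-y,y),(z0,z1))))
def rend(im,dx,dy):
    m=np.zeros((384*1,512*1),np.uint8)
    big=np.zeros((60*S,60*S),np.uint8); o=proj(im,[.47,.01,.07])[0]-30
    for b in (box(-.021,.034,.010,.040,.060),box(-.011,.011,.009,.06,.09)):
        w=np.c_[(b[:,:2]+[-.104+dx,dy])@Rz.T+c0,b[:,2]]
        h=cv2.convexHull(((proj(im,w)-o.round()+.5)*S).astype(np.int32)); cv2.fillConvexPoly(big,h,1)
    return big,o.round().astype(int)
for n,im in ims.items():
    r=colmask(im,lambda h,s,v:((h<6)|(h>172))&(s>120)&(v>50)).astype(np.uint8)
    best=[]
    for dx in np.arange(-.012,.013,.002):
        for dy in np.arange(-.012,.013,.002):
            b,o=rend(im,dx,dy); rr=cv2.resize(r[o[1]:o[1]+60,o[0]:o[0]+60],None,fx=S,fy=S,interpolation=0)
            best.append(((b&rr).sum()/(b|rr).sum(),dx,dy))
    best.sort(reverse=True); print(n,np.round(best[:6],3).tolist())
im=ims['top']
```

```text
top [[0.872, 0.004, 0.0], [0.861, 0.002, 0.0], [0.818, 0.006, 0.0], [0.81, 0.0, 0.0], [0.804, 0.004, 0.002], [0.802, 0.002, 0.002]]
scene [[0.806, 0.0, 0.0], [0.789, 0.0, -0.002], [0.784, 0.0, 0.002], [0.777, 0.002, -0.002], [0.775, 0.002, 0.0], [0.775, -0.002, 0.0]]
```

```bash
python3 -m jog '[[-1,0,0.05,0,0],[-1,0,0.14,0,0],[-1,0,0.23,0,0],[-1,0,0.32,0,0],[-1,0,0.41,0,0],[-1,-0.003,0.5,0,0],[-1,-0.005,0.59,0,0],[-1,-0.005,0.66,0,0],[-1,-0.005,0.707,-0.04,0],[-1,-0.005,0.707,-0.08,0]]'
python3 -m jog '[[-1,0,0,-0.06,0],[-1,0,0,-0.12,0],[-1,0,0,-0.16,0],[-1,0,0,-0.18,0],[-1,0,0,-0.18,0],[-1,0,0,-0.18,0],[-1,0,0,-0.18,0],[-1,0,0,-0.18,0],[-1,0,0,-0.18,0],[-1,0,0,-0.18,0]]'
python3 - <<'E'
from h import *
im=vision.get_image('scene'); cv2.imwrite('pics/s5.png',cv2.resize(im['pixels'][100:240,200:400,::-1],None,fx=4,fy=4,interpolation=cv2.INTER_CUBIC))
E
```

```text
time_s: 8.65
position: [0.4593, 0.0105, 0.2003]
eef_rot: [1.0, 1.328, -0.998]
wrist_force: [0.2, -0.2, -0.9]
gripper_width: 0.999
time_s: 9.65
position: [0.4593, 0.0082, 0.1106]
eef_rot: [1.001, 1.328, -1.001]
wrist_force: [-0.7, -0.2, -0.6]
gripper_width: 1.002
```

View pics/s5.png

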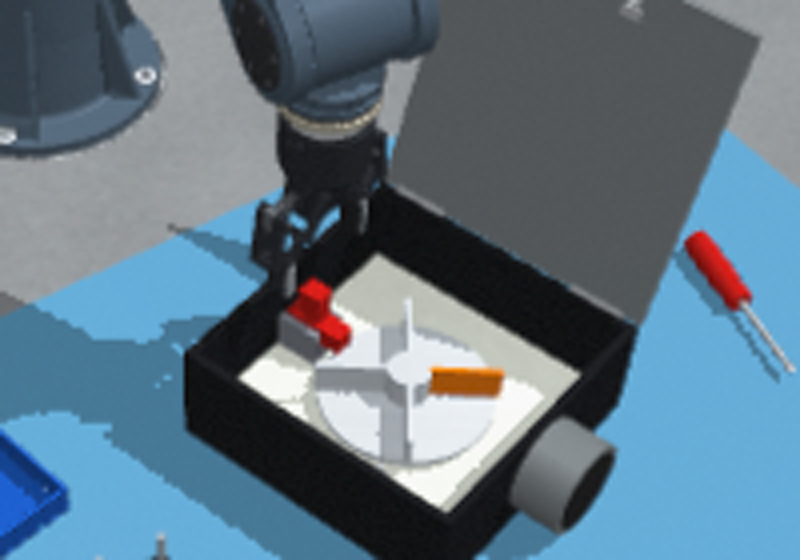

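The fingers straddle the red grip. I'll descend and close.

```bash
python3 -m jog '[[-1,0,0,-0.04,0],[-1,0,0,-0.075,0],[-1,0,0,-0.095,0],[-1,0,0,-0.103,0],[-1,0,0,-0.103,0],[1,0,0,-0.103,0],[1,0,0,-0.103,0],[1,0,0,-0.103,0],[1,0,0,-0.103,0],[1,0,0,-0.103,0]]'
python3 -m jog '[[1,0,0,0,0],[1,0,0,0,0],[1,0,0,0.02,0],[1,0,0,0.05,0],[1,0,0,0.1,0],[1,0,0,0.16,0],[1,0,0,0.22,0],[1,0,0,0.28,0],[1,0,0,0.3,0],[1,0,0,0.3,0]]'
python3 - <<'E'
from h import *
im=vision.get_image('scene'); cv2.imwrite('pics/s6.png',cv2.resize(im['pixels'][100:240,200:400,::-1],None,fx=4,fy=4,interpolation=cv2.INTER_CUBIC))
E
```

```text
time_s: 10.7
position: [0.4593, 0.0082, 0.0591]
eef_rot: [1.001, 1.328, -1.001]
wrist_force: [-1.2, 0.6, 1.8]
gripper_width: 0.199
time_s: 11.7
position: [0.4596, 0.0081, 0.2099]
eef_rot: [1.002, 1.326, -1.0]
wrist_force: [-0.7, -0.3, -1.2]
gripper_width: 0.2
```

View pics/s6.png

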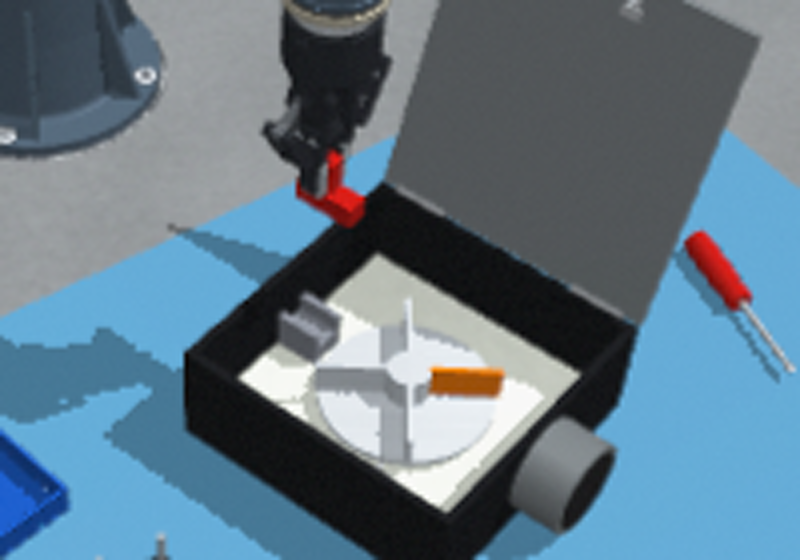

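The block is held, with its foot hanging level. Now to the tray.

```bash
python3 -m jog '[[1,0,-0.04,0,-0.01],[1,-0.01,-0.12,0,-0.02],[1,-0.02,-0.21,0,-0.034],[1,-0.03,-0.3,0,-0.034],[1,-0.04,-0.39,0,-0.034],[1,-0.047,-0.48,0,-0.034],[1,-0.047,-0.57,0,-0.034],[1,-0.047,-0.63,-0.04,-0.034],[1,-0.047,-0.665,-0.1,-0.034],[1,-0.047,-0.672,-0.16,-0.034]]'
python3 -m jog '[[1,0,0,-0.08,0],[1,0,0,-0.13,0],[1,0,0,-0.17,0],[1,0,0,-0.19,0],[1,0,0,-0.2,0],[1,0,0,-0.205,0],[1,0,0,-0.205,0],[1,0,0,-0.205,0],[1,0,0,-0.205,0],[1,0,0,-0.205,0]]'
python3 - <<'E'
from h import *
im=vision.get_image('scene'); cv2.imwrite('pics/s7.png',cv2.resize(im['pixels'][140:300,120:320,::-1],None,fx=3.7,fy=3.7,interpolation=cv2.INTER_CUBIC))
E
```

```text
time_s: 12.75
position: [0.4347, -0.3292, 0.126]
eef_rot: [1.083, 1.287, -1.083]
wrist_force: [0.4, 0.4, -1.4]
gripper_width: 0.2
time_s: 13.75
position: [0.4359, -0.328, 0.0267]
eef_rot: [1.081, 1.285, -1.081]
wrist_force: [0.1, 0.5, -1.3]
gripper_width: 0.202
```

View pics/s7.png

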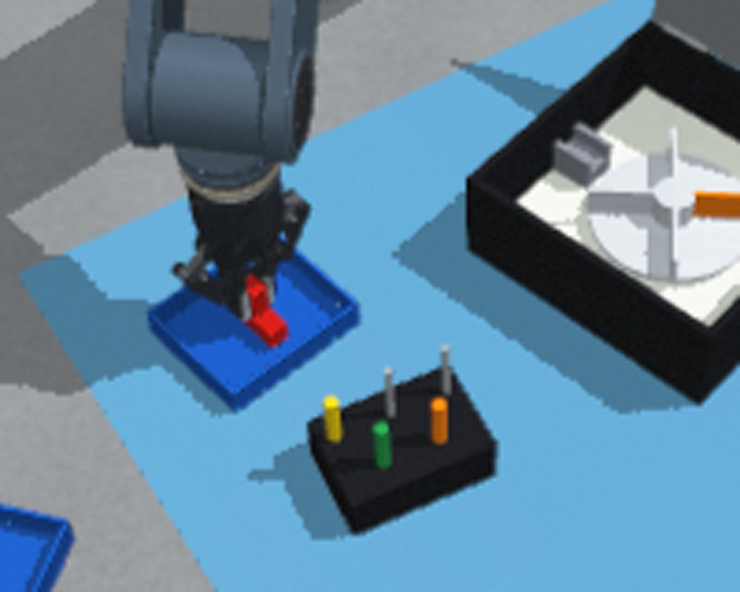

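The block is low in the target tray. I'll lower it about 2 mm more, release, and rise straight up.

```bash
python3 -m jog '[[1,0,0,-0.004,0],[1,0,0,-0.004,0],[0,0,0,-0.004,0],[0,0,0,-0.004,0],[0,0,0,-0.004,0],[0,0,0,-0.004,0],[0,0,0,0.03,0],[0,0,0,0.1,0],[0,0,0,0.2,0],[0,0,0,0.3,0]]'
python3 - <<'E'
from h import *
im=vision.get_image('scene'); cv2.imwrite('pics/s8.png',cv2.resize(im['pixels'][140:300,120:370,::-1],None,fx=3.2,fy=3.2,interpolation=cv2.INTER_CUBIC))
im=vision.get_image('top'); cv2.imwrite('pics/t8.png',cv2.resize(im['pixels'][130:260,150:270,::-1],None,fx=4.5,fy=4.5,interpolation=cv2.INTER_CUBIC))
o=colmask(im,lambda h,s,v:(h>7)&(h<18)&(s>150)&(v>100)); 
for cc,ar in cents(o,8): print(cc,ar,unproj(im,cc,.066).round(4))
E
```

```text
time_s: 14.8
position: [0.4353, -0.3275, 0.1778]
eef_rot: [1.081, 1.287, -1.081]
wrist_force: [-0.8, -0.3, 0.5]
gripper_width: 0.5
[307.9, 158.7] 18 [[ 0.6594 -0.2756  0.066 ]]
[196.1, 182.8] 17 [[0.5866 0.0746 0.066 ]]
```

View pics/s8.png

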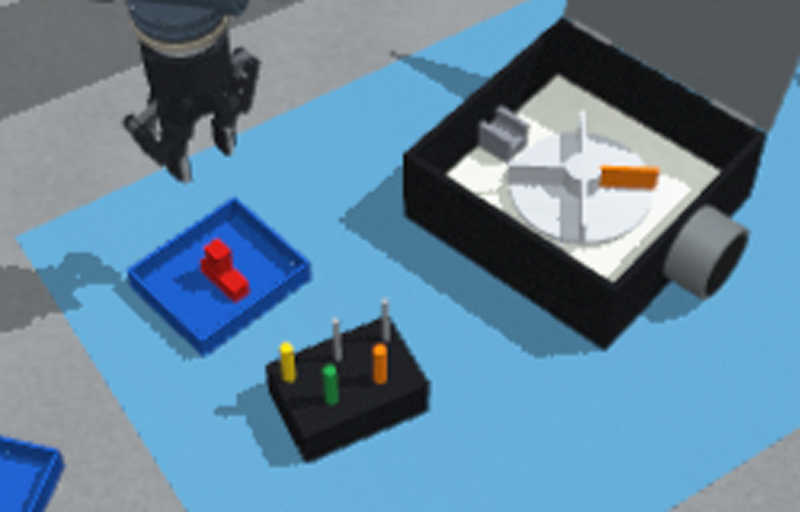

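View pics/t8.png

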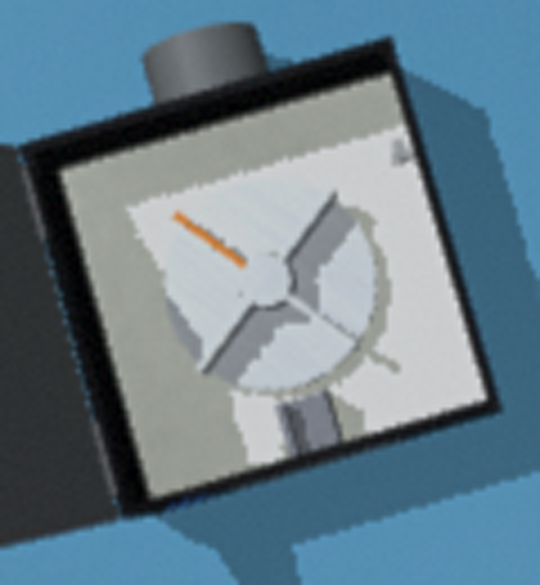

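The block stands in the tray, let go, and the rotor is unchanged, with the orange paddle at about 53° in the world. Next I'll go with shut fingers to the sector clockwise of the orange paddle.

```bash
python3 -m jog '[[1,0.01,0.04,0,0.01],[1,0.04,0.11,0,0.02],[1,0.08,0.19,0,0.034],[1,0.12,0.27,0,0.034],[1,0.16,0.35,0,0.034],[1,0.21,0.42,0,0.034],[1,0.26,0.5,0,0.034],[1,0.31,0.58,0,0.034],[1,0.36,0.66,0,0.034],[1,0.4,0.72,0,0.034]]'
python3 -m jog '[[1,0.007,0.024,0,0],[1,0.007,0.024,-0.04,0],[1,0.007,0.024,-0.08,0],[1,0.007,0.024,-0.12,0],[1,0.007,0.024,-0.14,0],[1,0.007,0.024,-0.14,0],[1,0.007,0.024,-0.14,0],[1,0.007,0.024,-0.14,0],[1,0.007,0.024,-0.14,0],[1,0.007,0.024,-0.14,0]]'
python3 - <<'E'
from h import *
im=vision.get_image('scene'); cv2.imwrite('pics/s9.png',cv2.resize(im['pixels'][100:250,210:390,::-1],None,fx=4,fy=4,interpolation=cv2.INTER_CUBIC))
im=vision.get_image('top'); cv2.imwrite('pics/t9.png',cv2.resize(im['pixels'][130:260,90:270,::-1],None,fx=4.,fy=4.,interpolation=cv2.INTER_CUBIC))
E
```

```text
time_s: 15.9
position: [0.6365, 0.0348, 0.176]
eef_rot: [1.0, 1.329, -1.0]
wrist_force: [0.2, -1.4, -0.2]
gripper_width: -0.002
time_s: 16.9
position: [0.6394, 0.0442, 0.1069]
eef_rot: [1.001, 1.328, -1.0]
wrist_force: [-0.3, -0.3, -0.7]
gripper_width: 0.0
```

View pics/s9.png

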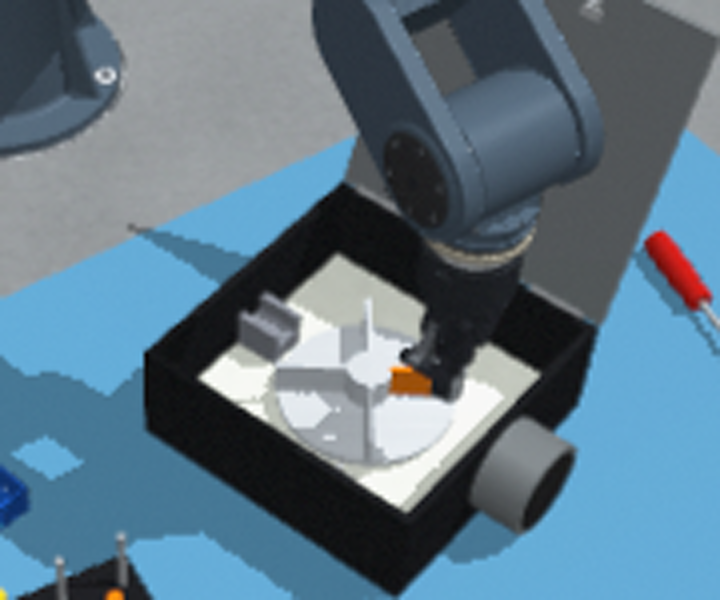

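View pics/t9.png

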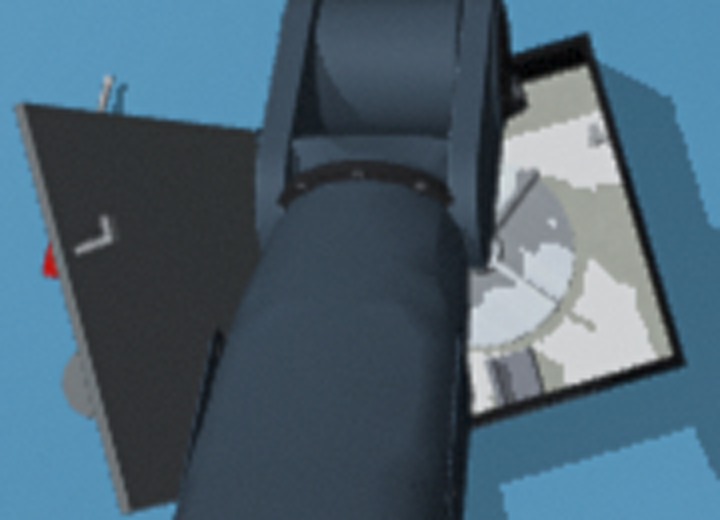

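The tip is in the middle of that sector. Pushing the neighbouring paddle (world −37°) clockwise instead moves the arm away from the hatch, so I'll use that. Descend first.

```bash
python3 -m jog '[[1,0,0.014,0,0],[1,0,0.014,-0.03,0],[1,0,0.014,-0.06,0],[1,0,0.014,-0.085,0],[1,0,0.014,-0.1,0],[1,0,0.014,-0.11,0],[1,0,0.014,-0.11,0],[1,0,0.014,-0.11,0],[1,0,0.014,-0.11,0],[1,0,0.014,-0.11,0]]'
python3 - <<'E'
from h import *
im=vision.get_image('scene'); cv2.imwrite('pics/s10.png',cv2.resize(im['pixels'][100:250,210:390,::-1],None,fx=4,fy=4,interpolation=cv2.INTER_CUBIC))
E
```

```text
time_s: 18.0
position: [0.6395, 0.0512, 0.0518]
eef_rot: [1.001, 1.328, -1.0]
wrist_force: [-1.2, -0.7, 0.7]
gripper_width: 0.001
```

View pics/s10.png

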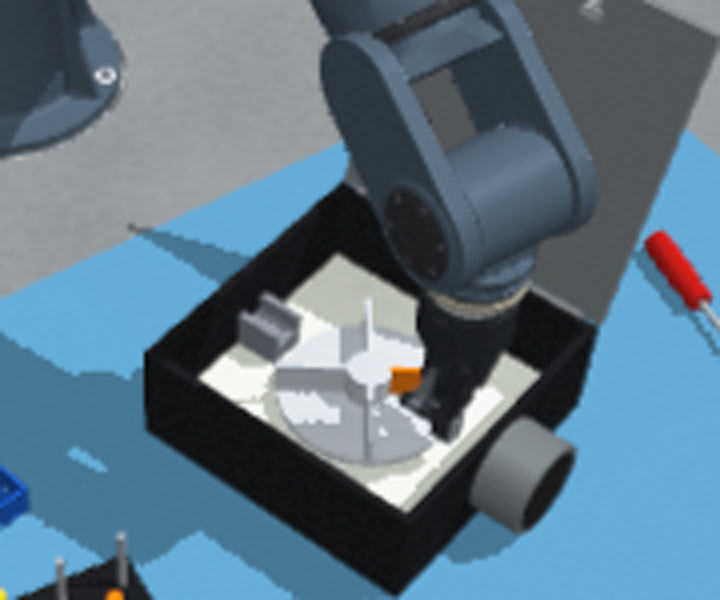

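The tip is inside the sector, clear of the paddles. Flicking clockwise now, with a lift and retreat.

```bash
python3 -m jog '[[1,-0.024,-0.032,0,0],[1,-0.072,-0.096,0,0],[1,-0.12,-0.16,0,0],[1,-0.15,-0.2,0.07,0],[1,-0.155,-0.21,0.16,0],[1,-0.16,-0.25,0.24,0],[1,-0.18,-0.33,0.28,0],[1,-0.2,-0.42,0.3,0],[1,-0.22,-0.5,0.3,0],[1,-0.24,-0.56,0.3,0]]'
python3 - <<'E'
from h import *
ims=[]
for i in range(4):
    im=vision.get_image('top'); ims.append(im['pixels'][140:245,150:265,::-1])
    o=colmask(im,lambda h,s,v:(h>7)&(h<18)&(s>130)&(v>80))
    for cc,ar in cents(o,5):
        p=unproj(im,cc,.066)[0]
        if p[1]>-.1: print(read_state()['time_s'],np.degrees(np.arctan2(p[1]-.0365,p[0]-.558)).round(1))
cv2.imwrite('pics/t11.png',cv2.resize(np.vstack([np.hstack(ims[:2]),np.hstack(ims[2:])]),None,fx=2.7,fy=2.7))
E
```

```text
time_s: 19.05
position: [0.5187, -0.2311, 0.2021]
eef_rot: [1.002, 1.326, -1.001]
wrist_force: [-0.3, 0.8, -0.5]
gripper_width: 0.0
19.1 30.4
19.15 8.6
19.2 -13.4
19.25 -34.8
```

View pics/t11.png

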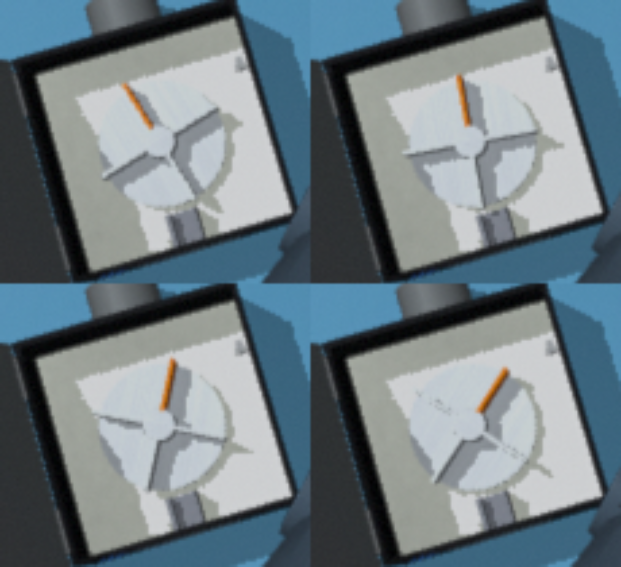

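It's spinning freely clockwise at about 435°/s (7.6 rad/s), untouched. I'll let it coast and check again.

```bash
for i in 1 2; do python3 -m jog '[[1,0,0,0,0],[1,0,0,0,0],[1,0,0,0,0],[1,0,0,0,0],[1,0,0,0,0],[1,0,0,0,0],[1,0,0,0,0],[1,0,0,0,0],[1,0,0,0,0],[1,0,0,0,0]]' | head -1
python3 - <<'E'
from h import *
for i in range(3):
    im=vision.get_image('top')
    o=colmask(im,lambda h,s,v:(h>7)&(h<18)&(s>130)&(v>80))
    for cc,ar in cents(o,5):
        p=unproj(im,cc,.066)[0]
        if p[1]>-.1: print(read_state()['time_s'],np.degrees(np.arctan2(p[1]-.0365,p[0]-.558)).round(1))
E
done
python3 - <<'E'
from h import *
im=vision.get_image('scene'); save(im,'s12.png')
im=vision.get_image('top'); save(im,'t12.png')
E
```

```text
time_s: 20.25
20.3 -92.8
20.35 -109.6
20.4 -127.5
time_s: 21.4
21.45 -123.1
21.5 -138.6
21.55 -153.1
```

View pics/s12.png

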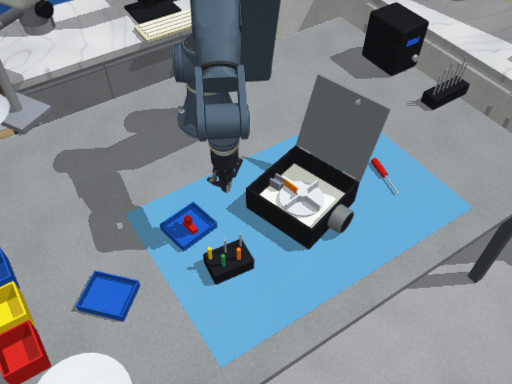

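View pics/t12.png

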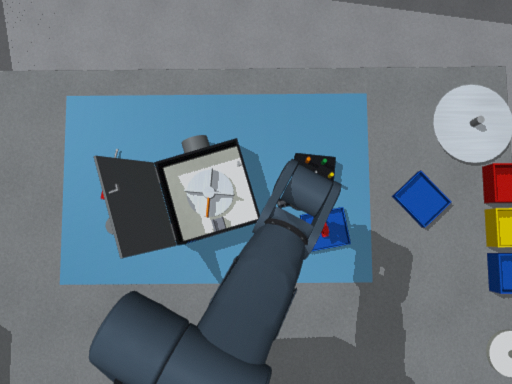

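The impeller is still coasting, now about two turns or more in all. The block is in the tray at (188,225), the hatch is open, and the rack, reel and driver are in place.

```bash
python3 -c "
from plant import ticket; print(ticket.hand_in())"
```

```text
the job is handed in; nothing more can be done
None
```

I finished all three steps and handed the job in at about 22 s, well under the 58 s limit. No verdict is reported.

- **Hatch:** I pressed the green spot down about 7.7 mm and backed off, and the hatch sprang open and stayed open. During the press the wrist force read only about 1 N, not the 3–5 N expected. The pictures showed it had released anyway.
- **Block:** I lifted the red block out of its pocket and set it down in the robot's-left blue tray. The last pictures show it standing inside the tray walls, with the gripper clear of it.
- **Impeller:** I flicked one paddle clockwise. The impeller then coasted untouched at about 7.6 rad/s and was still turning at about 5 rad/s when I last measured it, about 2.5 s later. I estimate over two full turns in all, from the timed angles of the orange paddle.
- **Bystanders:** In the last pictures the tool rack, reel and screwdriver look to be where they started. I judged that by eye and did not re-measure their positions.

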